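# Load the tile tray, then unlatch the drying box and hold its gate wide

### The arm

A 6-joint arm with a two-finger parallel gripper is mounted at the origin on a cart in front of the work surface, level with it; the furniture and walls round the work are solid. World frame = base frame: x ahead of the robot, y to its left, z up, the work surface at z = 0. Lengths are in m, angles in rad, forces in N, time in s.
With the tool pointing down it reaches from about 0.35 to 0.8 m from the base axis. Payload 7.3 kg.
Tool frame: the origin (TCP) lies at the very end of the fingers, on their centre line; the grasp point (between the pads) lies 19 mm behind it; z points along the fingers, y is the line along which they close (so a half turn about z gives the same grasp; the last joint's range is limited). The gripper opens to 85 mm and grips with 20 to 120 N. Pads are 22 mm wide; open, the fingers measure 114 mm over their backs; the gripper's body (76 mm by 85 mm) begins 54 mm behind the grasp point. The pads swing forward as they close: fully open they stand 13 mm farther back than shut.
Start: joints at [-1.339, 0.342, 1.524, -0, 1.275, -0.146], TCP at [0.194, -0.488, 0.231] pointing down, gripper open.
Joint ranges: [-2.53, 2.53], [-0.77, 2.02], [0.04, 2.7], [-1, 4.14], [0.28, 2.66], [-3.11, 3.11]. Speed limits (rad/s): [2.57, 2.57, 3.14, 3.14, 3.14, 3.14].

### API

Orientations are given as a unit quaternion [x, y, z, w].
In Python, from bench import robot gives the robot as it stands.
- The arm moves only by the tool play_rows, never from a script. Its argument "motion" is a list of rows, each a list of 7 numbers: the finger opening in mm, from 0 to 85.4, then the shift along the tool's x, y, z in units of 0.4 m (1.0 is 0.4 m), then the turn, a rotation vector about the tool's x, y, z in units of pi/2 rad (1.0 is pi/2 rad). In form: [[claw, dx, dy, dz, rx, ry, rz], ...]. A call has 1 to 8 rows; each row shifts and turns the commanded pose from where the row before left it, along the tool's axes as they then stand; what a row does not reach is not made up. A row lasts 1/10 s, in which the tool goes at most 50 mm and 8.59 degrees, less where a joint would pass 70% of its speed; a pose out of reach is approached as far as the arm can. A call with a number of a shift or a turn outside -1 to 1 is refused whole. A call with a gripper value outside its range is refused whole. The fingers move at their own pace and stop on an object; the grip force is fixed at half the most. Time passes only in rows, so rows that do not move let the fingers close. It gives the time, the measured TCP pose, the force, the opening and the grip force at its end, in the units of the state.
- robot.state(): the state, without advancing time (a new reading comes with each control period).
- robot.camera(name): name is "scene" or "top" or "wrist"; returns a dict with "image" (384x512x3 uint8, red, green, blue), "fx", "fy", "cx", "cy" (pixels), "D" ([k1, k2, p1, p2, k3] as OpenCV has them; the pictures are not rectified), "cam_to_world" (4x4, takes a point from camera to world coordinates). Camera axes: x right, y up, looking along -z (the intrinsics and any distortion apply to the point x, -y, -z); pixel columns grow to the right and rows downward; lengths in m; the calibration is good to about 2 mm. A picture is of the moment at which its call begins. There is no depth.
- robot.hand_in(): hands the job in; it is judged then, once.
Trained networks look in a picture, given as the dict that the camera call returned (one of the last four; its "shot" number tells which), for a name from the list of things; names that differ only in an ending like _2 or _b are one class to them, and where a whole thing is asked for, a point or a joint stands for the part that bears it (a point fixed in the world has none). Each returns a list of dicts, best first, with "score" (0 to 1); they miss things now and then, are a little off and sometimes report something else, mostly with a low value. They report only what shows in the picture. A call takes as long as a camera call.
- robot.boxes_of(picture, thing): "xy" ([column, row] in pixels, amid what is visible of it).
- robot.pinpoint(picture, thing): "xy" ([column, row] in pixels: a listed point, or the origin of a listed thing).
The state is a dict: "clock": time; "joint_positions": joint angles; "qd": joint speeds; "joint_torque": joint torques, N m; "tcp_pos": TCP position; "tool_rot": TCP orientation; "wrist_force": force on the tool from outside, world axes, zero at the start; "moment": the same for the moment, N m; "finger_gap": opening from 0.0 (shut) to 1.0 (fully open); "finger_force": force on a finger pad.
Only numpy, scipy, OpenCV 4.12 (cv2) and the standard library are available. Lean on these libraries where they do the work, as an engineer would, in place of code of your own. Each camera call takes 0.05 s, during which the arm holds its last target. There are 200 camera calls.

### The job

Seat the loose test tile flat and square, glaze side up, in the empty pocket of the tile tray, setting it in and not dropping it. Then open the dust-tight drying box so that I can slide the tray in: squeeze the lock catch back first (it blocks the bolt), then the bolt, leaving both drawn, and pull the gate by its upright bar out past its spring check. The gate is sprung shut, so finish with the bar still in the fingers, holding the gate wide open (close to square with the box front); leave the tray where it lies and the other things on the worktop alone.

Things in the scene. Friction and masses are not known exactly. Their poses are not given: they have to be found in the camera images.
- loose_tile: The task's tile: a fired test tile, 62 x 40 mm, 8 mm thick, about 45 g, the only tile lying directly on the worktop, glazed face up. Origin at the centre of its underside; x along its 62 mm length, y across its 40 mm width, z up. Best pinched from above across its 40 mm width at mid length. It may go into the pocket either way round.
- tile_tray: Loose grey moulded tray, 168 x 62 mm, about 0.6 kg, base plate 6 mm thick, two equal pockets end to end. Origin under its centre; x along its length; empty pocket at its -x end. Pocket ribs rise 5 mm above the pocket floor, leaning 18 degrees outward as lead-in. On the long sides only the corners have ribs (12 mm each): the middle 38 mm is open for a finger, down to the base plate.
- empty_pocket (a point): Centre of the floor of the empty pocket, 6 mm above the worktop; x along the pocket's length, y across. The pocket measures 65 x 43 mm at its floor. A seated tile has its origin here.
- seated_tile: A tile like the loose one (62 x 40 x 8 mm), already seated in the tray's other pocket, 76 mm from the empty one; leave it there.
- drying_box: Plywood drying box, 170 mm deep (x) x 230 mm wide (y), roof at z = 120 mm, on rubber feet; fixed. Origin under its centre; its open front, closed by the gate, faces its own -x; its +y end is the hinge end. The lock catch and the bolt stand on the roof along the front edge.
- lock_catch (a joint): Travel of the lock catch in m: 0 home, 0.016 fully back; slides along the box's +x, away from the gate, with about 4 N of friction and stays where it is left. Its flat tongue lies behind the bolt's tail and keeps the bolt from moving until the catch is back by about 0.011.
- lock_thumb (a point): Centre of the top of the lock catch's moving thumb plate (8 mm thick along the box's x, 24 mm wide along y, top 34 mm above the roof). Moves with the catch; axes as the box's. The parts round its foot reach 15 mm above the roof, so keep fingertips 17 mm or more above the roof.
- lock_lug (a point): Centre of the top of the fixed lug (10 x 24 mm, top 34 mm above the roof), 33 mm from the home thumb plate along the box's +x. Squeezing thumb plate and lug together draws the catch: 42 mm over their outer faces when home, 26 mm when fully back. The lug does not move, so centre the fingers where the two end up: 8 mm from the lug's centre towards the thumb plate.
- door_bolt (a joint): Travel of the bolt in m: 0 home, 0.018 fully drawn; slides along the box's +y, towards the hinge end, with about 4 N of friction and stays where it is left. Its nose sits in a keeper on the gate and frees it when drawn by about 0.011.
- bolt_thumb (a point): Centre of the top of the bolt's moving thumb plate (8 mm thick along the box's y, 22 mm wide along x, top 34 mm above the roof). Moves with the bolt; axes as the box's. Rod and guides round its foot reach 16 mm above the roof.
- bolt_lug (a point): Centre of the top of the bolt's fixed lug (10 mm thick along y, 22 mm wide, top 34 mm above the roof), 35 mm from the home thumb plate along the box's +y. Squeezing the two together draws the bolt: 44 mm over their outer faces when home, 26 mm when fully drawn. Centre the fingers where the two end up: 8 mm from the lug's centre towards the thumb plate.
- gate (a joint): Opening angle of the gate in rad: 0 shut, 1.75 its stop; opens clockwise seen from above, towards the box's own -x. Sprung shut: 1 to 2 N at the bar. From about 0.73 to 1.17 rad a check arm at the hinge must be pulled over a spring ball in the roof, which takes about 5 N at the bar in all; let go past it, the gate falls back against the ball near 1.17 rad and is then not wide open.
- gate_hinge (a point): Point on the gate's vertical hinge axis, level with the roof (z = 120 mm); it stays put. Its x axis turns with the gate.
- gate_pull: The gate's pull: a round steel bar, 16 mm in diameter, upright, from z = 43 to 168 mm, 30 mm off the gate's front face on two cross posts (the upper at z = 105 mm). Origin at the centre of its lower end, 187 mm from the hinge axis; it moves with the gate. Above z = 125 mm it is free all round for a pinch from above; it revolves freely, so the hand need not turn.
- glaze_pot: Bystander: plastic glaze pot with snap lid, 68 mm across, 43 mm high, upright; origin under its centre.
- slip_bulb: Bystander: rubber slip trailer bulb with a nozzle, 47 x 103 x 48 mm, lying; origin under its centre.
- rib_tool: Bystander: wooden kidney rib, 52 x 106 x 7 mm, lying flat; origin under its centre.

How it is judged:
On the way, in this order (a step that is already met when the one before it is completed fails the run):
1. the loose tile is seated flat and square in the empty pocket and let go, the box still locked (x of loose_tile in the frame of empty_pocket between -0.004 and 0.004 m and y of loose_tile in the frame of empty_pocket between -0.004 and 0.004 m and z of loose_tile in the frame of empty_pocket between -0.002 and 0.002 m and angle between the x axis of loose_tile and the x axis of empty_pocket, either way round below 0.1 rad and angle between the z axis of loose_tile and the z axis of empty_pocket, either way round below 0.05 rad and angle between loose_tile's own z axis and vertical below 0.1 rad and contact force between the fingers and loose_tile below 0.2 N and value of joint lock_catch below 0.006 m), for 0.3 s.
2. the lock catch is drawn back (value of joint lock_catch above 0.0115 m and value of joint door_bolt below 0.006 m), for 0.1 s.
3. the bolt is drawn (value of joint door_bolt above 0.0115 m and value of joint gate below 0.3 rad), for 0.1 s.
4. the gate is past its spring check (value of joint gate above 1.2 rad), for 0.1 s.
At the end, for the whole second after the job is handed in: The gate stands at rest at more than 1.3 rad (75 degrees), the fingers on its bar with more than 0.5 N; both catches are still drawn by more than 10 mm; the tile lies in the formerly empty pocket, within 4 mm of its centre, within 2 mm of its floor, square within 0.1 rad and flat within 0.05 rad (value of joint gate above 1.3 rad and velocity of joint gate between -0.1 and 0.1 rad/s and contact force between the fingers and gate_pull above 0.5 N and value of joint each of lock_catch, door_bolt above 0.0105 m and x of loose_tile in the frame of empty_pocket between -0.004 and 0.004 m and y of loose_tile in the frame of empty_pocket between -0.004 and 0.004 m and z of loose_tile in the frame of empty_pocket between -0.002 and 0.002 m and angle between the x axis of loose_tile and the x axis of empty_pocket, either way round below 0.1 rad and angle between the z axis of loose_tile and the z axis of empty_pocket, either way round below 0.05 rad and angle between loose_tile's own z axis and vertical below 0.1 rad); the arm keeps its last pose, push and grip.
It fails at once if the loose tile let go more than 35 mm above the worktop (height (world z) of loose_tile above 0.035 m and contact force between the fingers and loose_tile below 0.02 N).
It fails at once if the tray shifted by more than 30 mm (distance of tile_tray from where it was at the start of the episode above 0.03 m).
It fails at once if the seated tile taken or knocked from its place (distance of seated_tile from where it was at the start of the episode above 0.035 m).
It fails at once if the glaze pot, the slip bulb or the wooden rib pushed by more than 20 mm (distance of any of glaze_pot, slip_bulb, rib_tool from where it was at the start of the episode above 0.02 m).
It also fails if it takes over 70 s, if anything falls off the work surface, if the arm or the gripper's body presses on something with over 40 N, if the wrist force passes 120 N, or if a joint passes its speed limit or range.

## Working session

There is one attempt and no reset: what is moved stays moved. The work goes in short steps, Python scripts to look and compute and a tool call to move; the robot and the scene stay as the last step left them, time stands still between calls to the robot, and variables do not carry over. Pictures are saved under pics/ and viewed, at most 10 in all, crops included, and the job is handed in when it is done.

Besides the shell and the picture viewer there is one more tool, called after "Emit:" as name([rows], argument=value, ...), one row to a line, values as JSON. play_rows: Moves the arm, as the interface text tells. Shifts and turns lie within -1 to 1; 1 stands for 0.4 m of shift or pi/2 rad of turn. Its arguments: {"type":"object","properties":{"motion":{"type":"array"}},"required":["motion"]}

```bash
mkdir -p pics; ls
cat > h.py <<'E'
import numpy as np, cv2
from bench import robot
from scipy.spatial.transform import Rotation as R
def snap(n,save=None):
    p=robot.camera(n)
    if save: cv2.imwrite('pics/'+save+'.png',p['image'][:,:,::-1])
    return p
def ray(p,xy):
    K=np.array([[p['fx'],0,p['cx']],[0,p['fy'],p['cy']],[0,0,1.]])
    u=cv2.undistortPoints(np.array([[xy]],float),K,np.array(p['D'],float))[0,0]
    T=np.array(p['cam_to_world']); d=T[:3,:3]@np.array([u[0],-u[1],-1.]); return T[:3,3],d/np.linalg.norm(d)
def atz(p,xy,z):
    o,d=ray(p,xy); return o+d*(z-o[2])/d[2]
def tri(rs):
    A=np.zeros((3,3));b=np.zeros(3)
    for o,d in rs:
        M=np.eye(3)-np.outer(d,d);A+=M;b+=M@o
    x=np.linalg.solve(A,b); return x,[float(np.linalg.norm((np.eye(3)-np.outer(d,d))@(x-o))) for o,d in rs]
def proj(p,X):
    T=np.linalg.inv(np.array(p['cam_to_world'])); c=T[:3,:3]@np.array(X)+T[:3,3]
    K=np.array([[p['fx'],0,p['cx']],[0,p['fy'],p['cy']],[0,0,1.]])
    return cv2.projectPoints(np.array([[c[0],-c[1],-c[2]]]),np.zeros(3),np.zeros(3),K,np.array(p['D'],float))[0].ravel()
E
cat > a.py <<'E'
from h import *
np.set_printoptions(precision=4,suppress=True)
ps={n:snap(n,n+'0') for n in('scene','top','wrist')}
s=robot.state();print(s['clock'],s['tcp_pos'],s['tool_rot'])
for n,p in ps.items(): print(n,np.array(p['cam_to_world'])[:3,3],p['fx'],p['D'])
for t in ['loose_tile','tile_tray','empty_pocket','seated_tile','drying_box','lock_thumb','lock_lug','bolt_thumb','bolt_lug','gate_hinge','gate_pull','glaze_pot','slip_bulb','rib_tool']:
    rs=[]
    for n,p in ps.items():
        r=robot.pinpoint(p,t)
        print(t,n,[(np.round(q['xy'],1).tolist(),round(q['score'],2)) for q in r[:2]])
        if r and n!='wrist': rs.append(ray(p,r[0]['xy']))
    if len(rs)>1: print('   tri',*tri(rs))
im=np.hstack([cv2.resize(ps[n]['image'],(400,300)) for n in('scene','top')]);cv2.imwrite('pics/both.png',im[:,:,::-1])
E
python3 a.py
```

```text
pics
0.15 [ 0.1936 -0.4877  0.2308] [ 0.9822  0.1878 -0.     -0.0006]
scene [0.1378 0.5156 0.5714] 362.27402918619816 [-0.0119  0.      0.      0.      0.    ]
top [ 0.4026 -0.0868  1.2794] 429.9284821810204 [-0.1549  0.      0.      0.      0.    ]
wrist [ 0.268  -0.4603  0.3733] 331.6830533352734 [-0.0785  0.      0.      0.      0.    ]
loose_tile scene [([273.7, 229.4], 0.71)]
loose_tile top [([264.5, 211.8], 0.59)]
loose_tile wrist []
   tri [ 0.461  -0.1326  0.006 ] [0.008155898781926473, 0.008155898781926529]
tile_tray scene [([247.8, 328.2], 0.48)]
tile_tray top [([219.8, 198.8], 0.76), ([321.1, 173.6], 0.15)]
tile_tray wrist []
   tri [ 0.4884  0.0022 -0.2403] [0.0236875418713223, 0.02368754187132233]
empty_pocket scene [([251.5, 263.8], 0.67)]
empty_pocket top [([218.1, 213.8], 0.77), ([331.7, 166.9], 0.45)]
empty_pocket wrist []
   tri [0.4498 0.0023 0.0032] [0.0019423483597626394, 0.0019423483597625381]
seated_tile scene [([257.8, 134.0], 0.66)]
seated_tile top [([219.0, 187.1], 0.71)]
seated_tile wrist []
   tri [ 0.4824 -0.0294  0.2992] [0.0182506944501525, 0.0182506944
[... 1157 characters left out ...]
9, 0.004120099551009914]
gate_pull scene [([293.8, 191.4], 0.75), ([275.9, 145.5], 0.68)]
gate_pull top [([305.6, 201.2], 0.54), ([265.0, 208.5], 0.22)]
gate_pull wrist []
   tri [ 0.48   -0.2539  0.0494] [0.002256036703122369, 0.0022560367031224378]
glaze_pot scene [([247.2, 324.4], 0.92), ([288.0, 145.8], 0.43)]
glaze_pot top [([166.7, 237.4], 0.77)]
glaze_pot wrist []
   tri [0.374  0.1506 0.0108] [0.004471795637152149, 0.004471795637152142]
slip_bulb scene []
slip_bulb top [([178.9, 142.2], 0.74)]
slip_bulb wrist []
rib_tool scene [([329.4, 218.6], 0.88)]
rib_tool top [([302.6, 239.3], 0.62)]
rib_tool wrist []
   tri [ 0.37   -0.2494  0.0047] [0.0020455048760987396, 0.002045504876098768]
```

View pics/scene0.png

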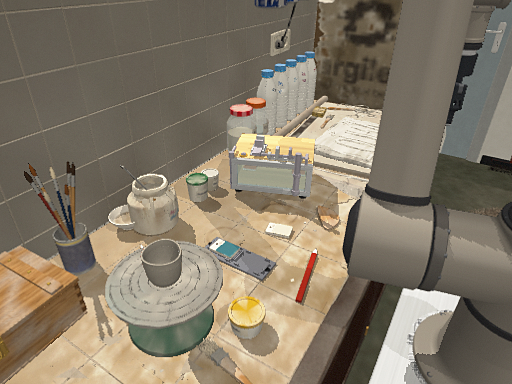

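View pics/top0.png

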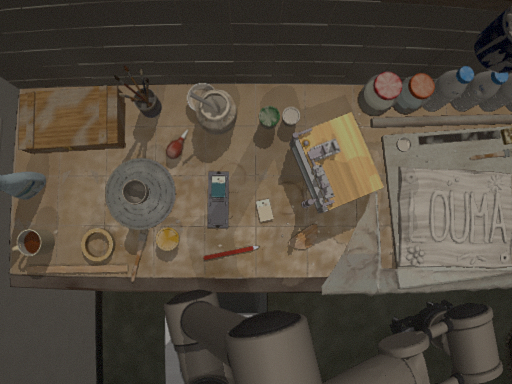

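The pictures show the tile at top (264,211), the tray at (219,199) with its empty pocket lower and the teal tile upper. The box is at (335,165), with its front and bar facing left and the bar near (306,203). I'll move the wrist camera over the tile and tray.

```bash
cat >> h.py <<'E'
def plan(xyz,yaw,n,claw=85,dec=3,start=None):
    """print n equal-interpolated rows from the present pose to tool-down pose with tool x at yaw (rad)"""
    s=robot.state(); p0=np.array(s['tcp_pos']); r0=R.from_quat(s['tool_rot'])
    if start is not None: p0=np.array(start[0]); r0=R.from_quat(start[1])
    c,sn=np.cos(yaw),np.sin(yaw); r1=R.from_matrix(np.array([[c,sn,0],[sn,-c,0],[0,0,-1.]]))
    dv=(r0.inv()*r1).as_rotvec(); out=[]; p=p0.copy(); r=r0
    for i in range(1,n+1):
        pt=p0+(np.array(xyz)-p0)*i/n; rt=r0*R.from_rotvec(dv*i/n)
        d=r.inv().apply(pt-p)/.4; w=(r.inv()*rt).as_rotvec()/(np.pi/2)
        d=np.round(d,dec)+0.; w=np.round(w,dec)+0.; out.append([claw]+d.tolist()+w.tolist())
        p=p+r.apply(d*.4); r=r*R.from_rotvec(w*np.pi/2)
    print(n,'rows; end',np.round(p,4),'max shift mm',max(np.linalg.norm(o[1:4])*400 for o in out).round(1),'turn deg',max(np.linalg.norm(o[4:])*90 for o in out).round(2))
    print([[float(f'{v:.{dec}f}') for v in o] for o in out])
E
python3 -c "
from h import *
np.set_printoptions(precision=4,suppress=True)
p=snap('wrist');T=np.array(p['cam_to_world']);s=robot.state();r=R.from_quat(s['tool_rot']).as_matrix()
print(r.T@T[:3,:3]);print(r.T@(T[:3,3]-s['tcp_pos']))
plan([.40,-.17,.25],0.0,8)"
```

```text
[[-0.0015  0.9511  0.3088]
 [ 1.      0.002  -0.0014]
 [-0.002   0.3088 -0.9511]]
[ 0.0792  0.0019 -0.1426]
8 rows; end [ 0.3999 -0.17    0.2501] max shift mm 47.7 turn deg 2.79
[[85.0, 0.097, -0.069, -0.006, 0.0, 0.0, 0.03], [85.0, 0.093, -0.073, -0.006, 0.0, 0.0, 0.03], [85.0, 0.09, -0.077, -0.006, 0.0, 0.0, 0.03], [85.0, 0.086, -0.081, -0.005, 0.0, 0.0, 0.03], [85.0, 0.082, -0.086, -0.006, 0.0, 0.0, 0.03], [85.0, 0.077, -0.089, -0.006, 0.0, 0.0, 0.03], [85.0, 0.074, -0.093, -0.006, 0.0, 0.0, 0.03], [85.0, 0.069, -0.096, -0.006, 0.0, 0.0, 0.031]]
```

Emit:
play_rows([
  [85,0.097,-0.069,-0.006,0,0,0.03],
  [85,0.093,-0.073,-0.006,0,0,0.03],
  [85,0.09,-0.077,-0.006,0,0,0.03],
  [85,0.086,-0.081,-0.005,0,0,0.03],
  [85,0.082,-0.086,-0.006,0,0,0.03],
  [85,0.077,-0.089,-0.006,0,0,0.03],
  [85,0.074,-0.093,-0.006,0,0,0.03],
  [85,0.069,-0.096,-0.006,0,0,0.03],
])

```text
clock: 3.1
tcp_pos: [0.4007, -0.1683, 0.2505]
tool_rot: [1.0, -0.001, 0.0, 0.0]
wrist_force: [0.5, -1.0, 0.4]
finger_gap: 0.997
finger_force: 0.0
```

```bash
cat > b.py <<'E'
from h import *
import sys,pickle
np.set_printoptions(precision=4,suppress=True)
name=sys.argv[1]; p=snap('wrist',name); s=robot.state();print(s['clock'],np.array(s['tcp_pos']),s['tool_rot'])
p['det']={}
for t in sys.argv[2:]:
    r=robot.pinpoint(p,t); p['det'][t]=r
    print(t,[(np.round(q['xy'],1).tolist(),round(q['score'],2)) for q in r[:2]])
pickle.dump(p,open(name+'.pkl','wb'))
E
cat > t.py <<'E'
from h import *
import sys,pickle
np.set_printoptions(precision=4,suppress=True)
P=[pickle.load(open(n+'.pkl','rb')) for n in sys.argv[1:]]
for t in P[0]['det']:
    rs=[ray(p,p['det'][t][0]['xy']) for p in P if p['det'].get(t)]
    if len(rs)>1: print(t,*tri(rs))
E
python3 b.py w1 loose_tile empty_pocket seated_tile tile_tray lock_thumb lock_lug bolt_thumb bolt_lug gate_hinge gate_pull
python3 -c "
from h import *
plan([.50,-.10,.25],0.0,4)"
```

```text
3.15 [ 0.4036 -0.1628  0.2509] [ 1.     -0.      0.0017 -0.0014]
loose_tile [([443.3, 35.2], 0.45)]
empty_pocket [([115.8, 113.8], 0.6)]
seated_tile [([107.2, 45.8], 0.83)]
tile_tray [([114.4, 78.4], 0.85), ([336.8, 178.0], 0.5)]
lock_thumb []
lock_lug []
bolt_thumb [([441.3, 35.3], 0.8)]
bolt_lug []
gate_hinge []
gate_pull [([342.5, 96.8], 0.83), ([335.7, 176.1], 0.61)]
4 rows; end [ 0.4999 -0.0999  0.25  ] max shift mm 31.0 turn deg 0.09
[[85.0, 0.063, -0.044, 0.0, 0.0, 0.0, 0.0], [85.0, 0.063, -0.045, 0.0, 0.0, 0.0, 0.0], [85.0, 0.062, -0.044, 0.0, 0.0, 0.0, -0.001], [85.0, 0.063, -0.045, 0.0, 0.0, 0.0, 0.0]]
```

Emit:
play_rows([
  [85,0.063,-0.044,0,0,0,0],
  [85,0.063,-0.045,0,0,0,0],
  [85,0.062,-0.044,0,0,0,0],
  [85,0.063,-0.045,0,0,0,0],
  [85,0,0,0,0,0,0],
  [85,0,0,0,0,0,0],
])

```text
clock: 4.25
tcp_pos: [0.5, -0.0991, 0.2497]
tool_rot: [1.0, 0.001, -0.001, 0.0]
wrist_force: [-0.0, -0.4, 0.1]
finger_gap: 0.994
finger_force: 0.0
```

```bash
python3 b.py w2 loose_tile empty_pocket seated_tile tile_tray bolt_thumb bolt_lug lock_thumb lock_lug gate_pull gate_hinge; python3 t.py w1 w2
```

```text
4.3 [ 0.4996 -0.0993  0.2498] [ 1.      0.0002 -0.0005  0.    ]
loose_tile [([292.3, 188.6], 0.7)]
empty_pocket [([179.6, 198.9], 0.85), ([400.2, 190.1], 0.44)]
seated_tile [([175.2, 131.1], 0.59), ([504.9, 136.3], 0.27)]
tile_tray [([180.6, 163.0], 0.93)]
bolt_thumb [([178.7, 197.8], 0.54)]
bolt_lug [([507.1, 140.0], 0.91)]
lock_thumb []
lock_lug []
gate_pull [([400.0, 192.0], 0.83)]
gate_hinge []
loose_tile [ 0.5232 -0.1476  0.3434] [0.057221491292695395, 0.05722149129269553]
empty_pocket [ 0.4543 -0.0047  0.0167] [0.002083832504410801, 0.002083832504410839]
seated_tile [ 0.5307  0.0021 -0.0027] [0.0011482889912814917, 0.00114828899128139]
tile_tray [ 0.4941 -0.0042  0.0039] [3.4017567075007086e-05, 3.4017567074978686e-05]
bolt_thumb [ 0.5288 -0.1316  0.3979] [0.06007410575493621, 0.0600741057549363]
gate_pull [ 0.473  -0.2514  0.0535] [0.00024999284101778936, 0.00024999284101767747]
```

View pics/w2.png

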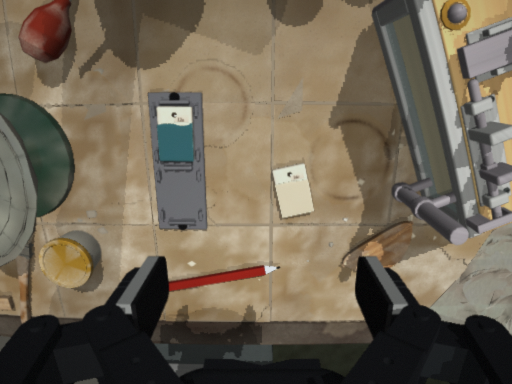

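The wrist view shows the loose tile at (293,190), slightly turned, and the tray at (180,162) with its empty pocket near (182,198). The bar's lower end is at (400,192) and its upper end at (458,236). Next I'll get outlines for exact position and yaw.

```bash
cat > seg.py <<'E'
from h import *
import pickle
def outline(p,mask,seed,z):
    n,l=cv2.connectedComponents(mask.astype(np.uint8)); m=(l==l[seed[1],seed[0]]).astype(np.uint8)
    c=max(cv2.findContours(m,cv2.RETR_EXTERNAL,cv2.CHAIN_APPROX_NONE)[0],key=cv2.contourArea)[:,0]
    w=np.array([atz(p,q,z)[:2] for q in c.astype(float)])
    (cx,cy),(a,b),ang=cv2.minAreaRect((w*1000).astype(np.float32)); 
    bx=cv2.boxPoints(((cx,cy),(a,b),ang)); e=[bx[1]-bx[0],bx[2]-bx[1]]; L=max(e,key=np.linalg.norm)
    yaw=np.degrees(np.arctan2(L[1],L[0])); yaw=(yaw+90)%180-90
    return np.round([cx,cy,max(a,b),min(a,b),yaw],2)
if __name__=='__main__':
    p=pickle.load(open('w2.pkl','rb')); im=p['image'].astype(int)
    hsv=cv2.cvtColor(p['image'],cv2.COLOR_RGB2HSV)
    print([ (q,im[q[1],q[0]].tolist(),hsv[q[1],q[0]].tolist()) for q in [(295,200),(281,180),(320,190),(262,190),(180,200),(153,150),(220,180),(140,200),(170,150)]])
    for t in (195,205,212): print('tile',t,outline(p,(hsv[...,2]>t)&(hsv[...,1]<60),(295,200),.008))
    for t in (30,40,50,60): print('tray',t,outline(p,(hsv[...,2]<150)&((hsv[...,1]<t)|((hsv[...,0]>80)&(hsv[...,0]<130))),(180,200),.006))
E
python3 seg.py
```

```text
[((295, 200), [214, 206, 179], [23, 42, 214]), ((281, 180), [220, 225, 208], [39, 19, 225]), ((320, 190), [168, 148, 118], [18, 76, 168]), ((262, 190), [162, 142, 110], [18, 82, 162]), ((180, 200), [107, 107, 111], [120, 9, 111]), ((153, 150), [105, 106, 109], [113, 9, 109]), ((220, 180), [158, 135, 99], [18, 95, 158]), ((140, 200), [166, 149, 123], [18, 66, 166]), ((170, 150), [52, 97, 104], [94, 127, 104])]
tile 195 [ 460.29 -139.32   61.01   39.71   12.97]
tile 205 [ 460.23 -139.78   60.56   38.83   12.75]
tile 212 [ 460.69 -139.44   58.92   37.59   12.77]
tray 30 [493.08  -2.04 166.52  61.18  -0.64]
tray 40 [492.78  -1.95 167.14  61.56  -0.67]
tray 50 [492.62  -2.07 167.48  61.95  -0.65]
tray 60 [493.12  -1.69 170.82  63.13  -0.58]
```

```bash
python3 -c "
from h import *
plan([.4605,-.1395,.05],0.225,6,60)"
```

```text
6 rows; end [ 0.4605 -0.1393  0.0502] max shift mm 35.0 turn deg 2.16
[[60.0, -0.017, 0.017, 0.083, 0.0, 0.0, -0.024], [60.0, -0.017, 0.016, 0.084, 0.0, 0.0, -0.024], [60.0, -0.017, 0.016, 0.083, 0.0, 0.0, -0.023], [60.0, -0.019, 0.015, 0.084, 0.0, 0.0, -0.024], [60.0, -0.019, 0.014, 0.083, 0.0, 0.0, -0.024], [60.0, -0.019, 0.013, 0.083, 0.0, 0.0, -0.024]]
```

Emit:
play_rows([
  [60,-0.017,0.017,0.083,0,0,-0.024],
  [60,-0.017,0.016,0.084,0,0,-0.024],
  [60,-0.017,0.016,0.083,0,0,-0.023],
  [60,-0.019,0.015,0.084,0,0,-0.024],
  [60,-0.019,0.014,0.083,0,0,-0.024],
  [60,-0.019,0.013,0.083,0,0,-0.024],
  [52,0,0,0,0,0,0],
  [52,0,0,0,0,0,0],
])

```text
clock: 5.6
tcp_pos: [0.4609, -0.1392, 0.0505]
tool_rot: [0.994, 0.112, -0.0, -0.0]
wrist_force: [1.2, -0.1, -0.0]
finger_gap: 0.612
finger_force: 0.0
```

Run:
```python
from h import *
import pickle
from seg import outline
s=robot.state();print(s['tcp_pos'],R.from_quat(s['tool_rot']).as_matrix()[:,0],s['finger_gap'])
p=snap('wrist','w3');pickle.dump(p,open('w3.pkl','wb'))
hsv=cv2.cvtColor(p['image'],cv2.COLOR_RGB2HSV)
q=np.round(proj(p,[.4605,-.1395,.008])).astype(int);print(q)
for t in (190,205): print('tile',t,outline(p,(hsv[...,2]>t)&(hsv[...,1]<60),(q[0],q[1]+5),.008))
```

```text
[ 0.46087758 -0.13924298  0.05051385] [ 9.75033248e-01  2.22058730e-01 -2.93772543e-04] 0.611547028937327
[258 226]
tile 190 [ 459.93 -139.12   61.25   39.99   12.72]
tile 205 [ 451.32 -141.22   42.07   39.5    12.72]
```

View pics/w3.png

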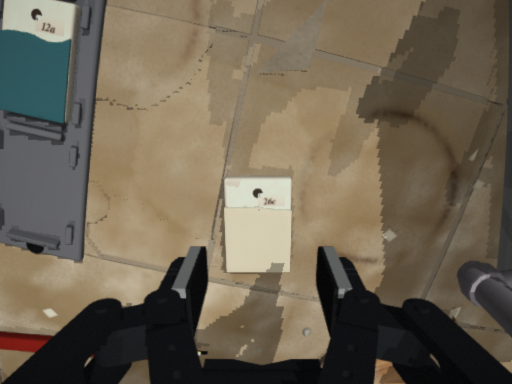

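The wrist view shows the tile centred between the fingers, at (258,225) against a finger mid-line near 262. I'm going down, then feeling for the worktop.

Emit:
play_rows([
  [52,0,0,0.034,0,0,0],
  [52,0,0,0.034,0,0,0],
  [52,0,0,0.034,0,0,0],
  [52,0,0,0.01,0,0,0],
  [52,0,0,0.005,0,0,0],
  [52,0,0,0,0,0,0],
])

```text
clock: 6.25
tcp_pos: [0.4614, -0.1393, 0.0042]
tool_rot: [0.994, 0.113, 0.001, 0.001]
wrist_force: [0.4, 0.6, -0.6]
finger_gap: 0.606
finger_force: 0.0
```

Emit:
play_rows([
  [52,0,0,0.005,0,0,0],
  [52,0,0,0.005,0,0,0],
  [52,0,0,0,0,0,0],
])

```text
clock: 6.55
tcp_pos: [0.4606, -0.1391, -0.0007]
tool_rot: [0.994, 0.112, 0.0, 0.0]
wrist_force: [0.3, -0.7, 0.1]
finger_gap: 0.61
finger_force: 0.0
```

Emit:
play_rows([
  [52,0,0,0.002,0,0,0],
  [36,0,0,0,0,0,0],
  [36,0,0,0,0,0,0],
  [36,0,0,0,0,0,0],
  [36,0,0,0,0,0,0],
])

```text
clock: 7.05
tcp_pos: [0.4607, -0.1393, -0.001]
tool_rot: [0.994, 0.113, 0.0, 0.0]
wrist_force: [-0.9, 0.3, 5.7]
finger_gap: 0.447
finger_force: 63.0
```

Emit:
play_rows([
  [36,0,0,-0.03,0,0,0],
  [36,0,0,-0.035,0,0,0],
  [36,0,0,0,0,0,0],
])

```text
clock: 7.35
tcp_pos: [0.4617, -0.1397, 0.0263]
tool_rot: [0.994, 0.112, 0.001, 0.001]
wrist_force: [0.2, -0.9, -0.4]
finger_gap: 0.445
finger_force: 60.5
```

Run:
```python
from h import *
import pickle
from seg import outline
np.set_printoptions(precision=4,suppress=True)
s=robot.state();t0=np.array(s['tcp_pos']);print(t0,R.from_quat(s['tool_rot']).as_matrix()[:,0],s['finger_gap'],s['finger_force'])
p=snap('wrist','w4');pickle.dump(p,open('w4.pkl','wb'))
hsv=cv2.cvtColor(p['image'],cv2.COLOR_RGB2HSV); z=t0[2]+.009
q=np.round(proj(p,[t0[0],t0[1],z])).astype(int);print(q)
for t in (170,180,190,200): print('tile',t,outline(p,(hsv[...,2]>t)&(hsv[...,1]<60),(q[0],q[1]-8),z))
plan([.4548,-.0018,.035],-.0113,4,36)
```

```text
[ 0.4617 -0.1397  0.0263] [0.9747 0.2236 0.0028] 0.4453579679086595 60.46975493431091
[257 270]
tile 170 [ 461.36 -141.58   62.41   38.94   12.06]
tile 180 [ 461.37 -141.61   62.33   38.92   12.17]
tile 190 [ 451.7  -142.98   44.58   35.66    7.33]
tile 200 [ 453.47 -137.92   52.94   27.91  -14.74]
4 rows; end [ 0.4549 -0.002   0.035 ] max shift mm 34.6 turn deg 3.42
[[36.0, 0.015, -0.085, -0.006, 0.0, 0.0, 0.038], [36.0, 0.011, -0.085, -0.006, 0.0, -0.001, 0.037], [36.0, 0.005, -0.086, -0.006, 0.001, 0.0, 0.038], [36.0, 0.0, -0.086, -0.006, 0.0, 0.0, 0.038]]
```

View pics/w4.png

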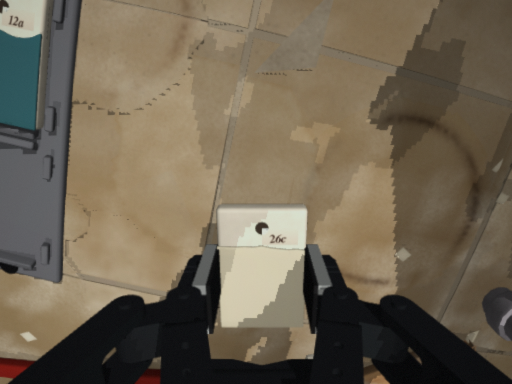

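The tile is held square between the fingers, centred near (262,267). The held tile shows the wrist camera reads about 1.9 mm too far along tool +y, so the pocket is about (0.4548, 0.0003). I'll carry it over and check again.

```bash
python3 -c "
from h import *
plan([.4556,.0003,.032],-.0113,4,36)"
```

```text
4 rows; end [4.558e-01 2.000e-04 3.220e-02] max shift mm 35.1 turn deg 3.42
[[36.0, 0.016, -0.086, -0.004, 0.0, 0.0, 0.038], [36.0, 0.011, -0.087, -0.004, 0.0, -0.001, 0.037], [36.0, 0.006, -0.087, -0.005, 0.001, 0.0, 0.038], [36.0, 0.001, -0.087, -0.004, 0.0, 0.0, 0.038]]
```

Emit:
play_rows([
  [36,0.016,-0.086,-0.004,0,0,0.038],
  [36,0.011,-0.087,-0.004,0,0,0.038],
  [36,0.006,-0.087,-0.004,0,0,0.038],
  [36,0.001,-0.087,-0.004,0,0,0.038],
  [36,0,0,0,0,0,0],
  [36,0,0,0,0,0,0],
])

```text
clock: 8.0
tcp_pos: [0.455, 0.0011, 0.0306]
tool_rot: [1.0, -0.005, -0.0, 0.0]
wrist_force: [0.2, -0.6, -0.8]
finger_gap: 0.446
finger_force: 60.5
```

Run:
```python
from h import *
import pickle
np.set_printoptions(precision=4,suppress=True)
s=robot.state();t0=np.array(s['tcp_pos']);Rm=R.from_quat(s['tool_rot']).as_matrix();print(t0,Rm,s['finger_gap'])
p=snap('wrist','w5');pickle.dump(p,open('w5.pkl','wb'))
hsv=cv2.cvtColor(p['image'],cv2.COLOR_RGB2HSV)
m=((hsv[...,2]<150)&((hsv[...,1]<50)|((hsv[...,0]>80)&(hsv[...,0]<130)))).astype(np.uint8)
# side edges of the tray, world y at z=.006
for r in range(10,200,20):
    row=m[r]; a=np.where(row)[0]; 
    if len(a): print(r,a.min(),a.max(),atz(p,(a.min(),r),.006)[:2],atz(p,(a.max(),r),.006)[:2])
print([ (q['xy'],q['score']) for q in robot.pinpoint(p,'seated_tile')[:1]])
```

```text
[0.455  0.0011 0.0306] [[ 0.9999 -0.0107 -0.0003]
 [-0.0107 -0.9999 -0.0002]
 [-0.0003  0.0002 -1.    ]] 0.4457641987969614
10 195 327 [0.5706 0.0284] [ 0.5699 -0.0324]
30 196 326 [0.5619 0.0284] [ 0.5611 -0.0322]
50 197 326 [0.553  0.0284] [ 0.5523 -0.0324]
70 198 325 [0.544  0.0285] [ 0.5432 -0.0323]
90 199 324 [0.5347 0.0285] [ 0.5339 -0.0321]
110 1 323 [0.5287 0.1332] [ 0.5244 -0.032 ]
130 0 322 [0.5185 0.1361] [ 0.5146 -0.0319]
150 0 321 [0.5079 0.1387] [ 0.5044 -0.0317]
170 8 320 [0.4968 0.1366] [ 0.494  -0.0316]
190 0 319 [0.4855 0.1445] [ 0.4831 -0.0316]
[]
```

View pics/w5.png

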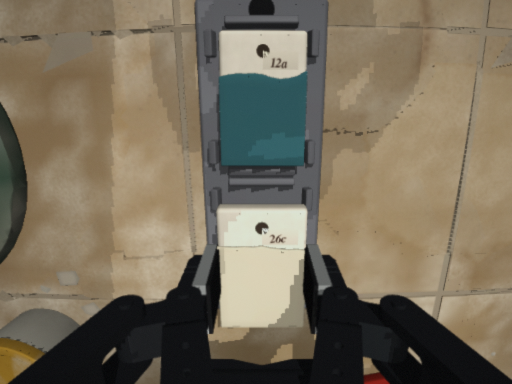

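Run:
```python
from h import *
import pickle
np.set_printoptions(precision=4,suppress=True)
p=pickle.load(open('w5.pkl','rb')); g=cv2.GaussianBlur(p['image'],(3,3),0).astype(int)
col=g[:,240].sum(1); d=np.diff(col); k=np.argsort(-abs(d))[:14]; print(sorted([(int(i),int(d[i])) for i in k]))
for r,z in((30,.014),(166,.014),(207,.0395),(328,.0395),(7,.006)): print(r,atz(p,(262,r),z))
```

```text
[(21, -60), (22, -56), (28, 112), (29, 171), (30, 141), (71, -68), (72, -122), (73, -98), (177, 61), (178, 58), (207, 63), (208, 55), (359, -55), (360, -69)]
30 [ 0.56   -0.0023  0.014 ]
166 [ 0.4983 -0.0016  0.014 ]
207 [ 0.4862 -0.0014  0.0395]
328 [ 0.4224 -0.0006  0.0395]
7 [ 0.5712 -0.0025  0.006 ]
```

Held tile and pocket agree within 1 mm: raw y is about −1.0 against −1.2 mm, and x is 0.4543 against 0.4532–0.4548. I'm lowering it.

Emit:
play_rows([
  [36,0,0,0.025,0,0,0],
  [36,0,0,0.015,0,0,0],
  [36,0,0,0.007,0,0,0],
  [36,0,0,0.007,0,0,0],
  [36,0,0,0,0,0,0],
])

```text
clock: 8.6
tcp_pos: [0.455, 0.0004, 0.0088]
tool_rot: [1.0, -0.007, -0.0, -0.0]
wrist_force: [-0.0, 0.1, 0.0]
finger_gap: 0.445
finger_force: 60.5
```

Emit:
play_rows([
  [36,0,0,0.004,0,0,0],
  [36,0,0,0.004,0,0,0],
  [36,0,0,0,0,0,0],
])

```text
clock: 8.9
tcp_pos: [0.4552, 0.0005, 0.006]
tool_rot: [1.0, -0.007, 0.0, 0.0]
wrist_force: [0.0, -0.9, -0.8]
finger_gap: 0.447
finger_force: 60.5
```

Emit:
play_rows([
  [36,0,0,0.002,0,0,0],
  [36,0,0,0.002,0,0,0],
  [36,0,0,0,0,0,0],
])

```text
clock: 9.2
tcp_pos: [0.4554, 0.0005, 0.005]
tool_rot: [1.0, -0.007, 0.0, 0.0]
wrist_force: [-0.4, 0.2, 5.7]
finger_gap: 0.449
finger_force: 64.0
```

Emit:
play_rows([
  [44,0,0,0,0,0,0],
  [54,0,0,-0.001,0,0,0],
  [54,0,0,0,0,0,0],
  [54,0,0,-0.03,0,0,0],
  [54,0,0,-0.1,0,0,0],
  [54,0,0,-0.1,0,0,0],
  [54,0,0,-0.1,0,0,0],
  [54,0,0,0,0,0,0],
])

```text
clock: 10.0
tcp_pos: [0.4582, 0.0001, 0.1416]
tool_rot: [1.0, -0.007, 0.005, 0.001]
wrist_force: [0.1, 0.2, -0.1]
finger_gap: 0.632
finger_force: 0.0
```

Run:
```python
from h import *
import pickle
np.set_printoptions(precision=4,suppress=True)
s=robot.state();print(s['clock'],np.array(s['tcp_pos']))
p=snap('wrist','w6');pickle.dump(p,open('w6.pkl','wb'))
cv2.imwrite('pics/w6c.png',cv2.resize(p['image'][60:300,140:380],None,fx=2.4,fy=2.4)[:,:,::-1])
plan([.47,-.20,.28],.35,6,80)
```

```text
10.0 [0.4582 0.0001 0.1416]
6 rows; end [ 0.4699 -0.2     0.28  ] max shift mm 41.1 turn deg 3.51
[[80.0, 0.007, 0.083, -0.059, 0.0, -0.001, -0.039], [80.0, 0.002, 0.084, -0.058, 0.0, 0.0, -0.038], [80.0, -0.004, 0.084, -0.059, 0.001, -0.001, -0.039], [80.0, -0.008, 0.083, -0.058, 0.0, 0.0, -0.038], [80.0, -0.013, 0.083, -0.059, 0.0, -0.001, -0.039], [80.0, -0.019, 0.081, -0.059, 0.0, -0.001, -0.038]]
```

View pics/w6c.png

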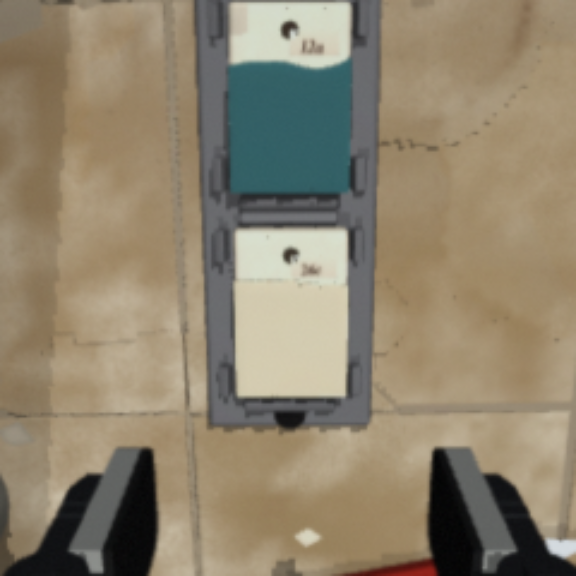

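The tile lies flat and square in the pocket between the ribs, like the teal one. Next I'll view the roof parts from two places.

```bash
python3 -c "
from h import *
plan([.52,-.22,.27],.35,6,80)"
```

```text
6 rows; end [ 0.5198 -0.2199  0.2698] max shift mm 44.2 turn deg 3.51
[[80.0, 0.028, 0.091, -0.054, 0.0, -0.001, -0.039], [80.0, 0.022, 0.093, -0.055, 0.0, 0.0, -0.038], [80.0, 0.017, 0.095, -0.054, 0.001, -0.001, -0.039], [80.0, 0.01, 0.095, -0.054, 0.0, 0.0, -0.038], [80.0, 0.005, 0.095, -0.055, 0.0, -0.001, -0.039], [80.0, -0.001, 0.095, -0.054, 0.0, -0.001, -0.038]]
```

Emit:
play_rows([
  [80,0.028,0.091,-0.054,0,0,-0.039],
  [80,0.022,0.093,-0.055,0,0,-0.038],
  [80,0.017,0.095,-0.054,0,0,-0.039],
  [80,0.01,0.095,-0.054,0,0,-0.038],
  [80,0.005,0.095,-0.055,0,0,-0.039],
  [80,-0.001,0.095,-0.054,0,0,-0.038],
  [80,0,0,0,0,0,0],
  [80,0,0,0,0,0,0],
])

```text
clock: 10.85
tcp_pos: [0.5182, -0.2201, 0.2654]
tool_rot: [0.985, 0.173, -0.001, -0.001]
wrist_force: [0.6, 0.6, -0.8]
finger_gap: 0.935
finger_force: 0.0
```

```bash
python3 b.py v1 bolt_thumb bolt_lug lock_thumb lock_lug gate_pull gate_hinge; python3 -c "
from h import *
plan([.57,-.29,.26],.35,3,80)"
```

```text
10.9 [ 0.5179 -0.2191  0.2652] [ 0.9848  0.1734 -0.0014 -0.0013]
bolt_thumb [([341.8, 222.4], 0.62)]
bolt_lug [([347.1, 181.9], 0.62)]
lock_thumb [([397.9, 105.4], 0.92), ([275.9, 206.5], 0.5)]
lock_lug [([442.2, 106.3], 0.62)]
gate_pull [([276.2, 207.5], 0.83), ([318.0, 23.2], 0.69)]
gate_hinge []
3 rows; end [ 0.5701 -0.2898  0.2601] max shift mm 29.6 turn deg 0.0
[[80.0, 0.02, 0.07, 0.006, 0.0, 0.0, 0.0], [80.0, 0.02, 0.071, 0.006, 0.0, 0.0, 0.0], [80.0, 0.02, 0.07, 0.005, 0.0, 0.0, 0.0]]
```

Emit:
play_rows([
  [80,0.02,0.07,0.006,0,0,0],
  [80,0.02,0.07,0.006,0,0,0],
  [80,0.02,0.07,0.005,0,0,0],
  [80,0,0,0,0,0,0],
  [80,0,0,0,0,0,0],
])

```text
clock: 11.7
tcp_pos: [0.5698, -0.29, 0.2597]
tool_rot: [0.985, 0.174, -0.0, -0.001]
wrist_force: [-0.4, 1.0, 0.6]
finger_gap: 0.938
finger_force: 0.0
```

```bash
python3 b.py v2 bolt_thumb bolt_lug lock_thumb lock_lug gate_pull gate_hinge; python3 t.py v1 v2
```

```text
11.75 [ 0.5697 -0.2896  0.2603] [ 0.9847  0.1741 -0.0003 -0.0004]
bolt_thumb [([242.2, 255.2], 0.87), ([21.8, 166.1], 0.41)]
bolt_lug [([243.3, 213.5], 0.69), ([288.9, 137.6], 0.21)]
lock_thumb [([244.6, 251.2], 0.64), ([289.8, 136.3], 0.59)]
lock_lug [([335.0, 139.4], 0.95), ([194.8, 277.0], 0.69)]
gate_pull [([202.2, 227.2], 0.86)]
gate_hinge [([213.2, 54.9], 0.81)]
bolt_thumb [ 0.515  -0.2946  0.1546] [0.0011168535535659057, 0.0011168535535659237]
bolt_lug [ 0.5489 -0.2842  0.1525] [2.4732272250352636e-05, 2.4732272250367154e-05]
lock_thumb [ 0.5978 -0.2614  0.2891] [0.01946267776140299, 0.019462677761402907]
lock_lug [ 0.6293 -0.3298  0.1519] [0.0002927982879878565, 0.0002927982879877778]
gate_pull [ 0.478  -0.2539  0.0547] [0.0014322516205910847, 0.001432251620591146]
```

View pics/v2.png

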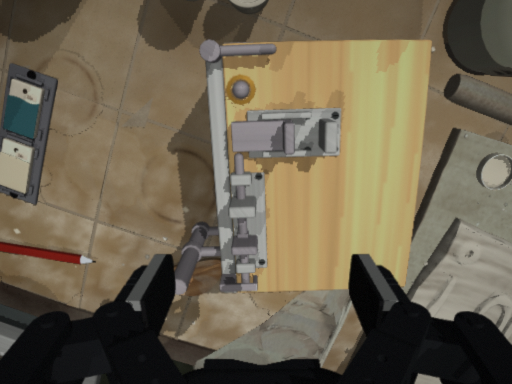

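The wrist view shows the roof: hinge (212,50), ball (240,89), lock thumb (290,137) with its lug (332,137), bolt lug (243,212), bolt thumb (243,250) and the bar's top end near (182,285). Next come the yaw and corrected positions.

```bash
cat > m.py <<'E'
from h import *
import pickle
np.set_printoptions(precision=4,suppress=True)
P={k:pickle.load(open(k+'.pkl','rb')) for k in('v1','v2')}
ty=np.array([np.sin(.35),-np.cos(.35),0])
C=lambda X: np.array(X)-.0019*ty
D={'bolt_thumb':((341.8,222.4),(242.2,255.2)),'bolt_lug':((347.1,181.9),(243.3,213.5)),'lock_thumb':((397.9,105.4),(289.8,136.3)),'lock_lug':((442.2,106.3),(335,139.4)),'gate_pull':((276.2,207.5),(202.2,227.2)),'gate_hinge':((0,0),(213.2,54.9))}
for k,(a,b) in D.items():
    z=.154 if 'gate' not in k else (.043 if 'pull' in k else .12)
    x,e=tri([ray(P['v1'],a),ray(P['v2'],b)])
    print(k,'tri',C(x),e[0],'| atz',z,C(atz(P['v1'],a,z))[:2],C(atz(P['v2'],b,z))[:2])
p=P['v2']
c=[C(atz(p,q,.12)) for q in((430,40),(408,290),(222,292))]
print('corners',c,np.linalg.norm(c[1]-c[0]),np.linalg.norm(c[2]-c[1]),'yaw y-axis',np.degrees(np.arctan2(*(c[0]-c[1])[1::-1])),'x-axis',np.degrees(np.arctan2(*(c[1]-c[2])[1::-1])))
print('bar top',C(atz(p,(182,287),.168)))
cv2.imwrite('pics/v2c.png',cv2.resize(p['image'][30:310,160:440],None,fx=2.1,fy=2.1,interpolation=cv2.INTER_CUBIC)[:,:,::-1])
E
python3 m.py
```

```text
bolt_thumb tri [ 0.5144 -0.2928  0.1546] 0.0011168535535659057 | atz 0.154 [ 0.5151 -0.2922] [ 0.513  -0.2936]
bolt_lug tri [ 0.5483 -0.2824  0.1525] 2.4732272250352636e-05 | atz 0.154 [ 0.5486 -0.2819] [ 0.5488 -0.2823]
lock_thumb tri [ 0.6178 -0.2961  0.1473] 0.0006376091346579364 | atz 0.154 [ 0.6167 -0.2939] [ 0.619  -0.2949]
lock_lug tri [ 0.6287 -0.328   0.1519] 0.0002927982879878565 | atz 0.154 [ 0.6286 -0.3267] [ 0.6286 -0.3276]
gate_pull tri [ 0.4773 -0.2521  0.0547] 0.0014322516205910847 | atz 0.043 [ 0.4722 -0.2549] [ 0.4731 -0.2509]
gate_hinge tri [ 0.6168 -0.2843  0.5248] 0.022972353854775758 | atz 0.12 [0.5911 0.037 ] [ 0.6555 -0.2182]
corners [array([ 0.7278, -0.3773,  0.12  ]), array([ 0.5135, -0.4685,  0.12  ]), array([ 0.4489, -0.2922,  0.12  ])] 0.23287554374604916 0.18780767406991145 yaw y-axis 23.04940335651557 x-axis -69.89402426102822
bar top [ 0.4752 -0.2546  0.168 ]
```

View pics/v2c.png

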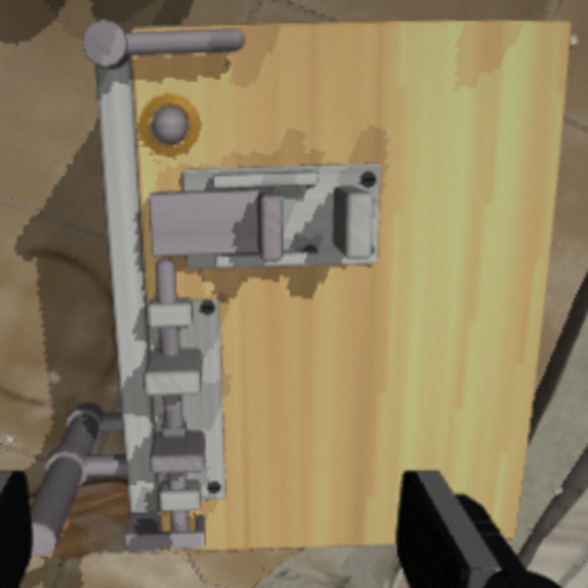

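```bash
cat > m2.py <<'E'
from m import *
print('---')
w=lambda c,z: C(atz(p,(160+c[0]/2.1,30+c[1]/2.1),z))
def yaw(a,b,z): d=w(b,z)-w(a,z); return np.degrees(np.arctan2(d[1],d[0])),np.linalg.norm(d)
for n,a,b,z,off in [('roof far',(240,27),(568,22),.12,90),('roof near',(205,549),(515,540),.12,90),('roof back',(515,540),(569,22),.12,0),('lockplate t',(183,169),(380,166),.122,90),('lockplate b',(190,268),(378,265),.122,90),('boltplate',(224,497),(217,300),.122,0),('gate face',(128,530),(97,70),.12,0),('tops lock',(272,227),(358,223),.154,90),('tops bolt',(178,459),(173,378),.154,0)]:
    y,l=yaw(a,b,z); print(n,round(y+off,2),round(l*1000,1))
for n,c,z in [('lock_thumb',(272,227),.154),('lock_lug',(358,223),.154),('bolt_thumb',(178,459),.154),('bolt_lug',(173,378),.154),('hinge',(105,42),.125),('bar top',(40,540),.168)]: print(n,w(c,z))
E
python3 m2.py | sed -n '/---/,$p'
```

```text
---
roof far 21.95 126.1
roof near 21.19 148.9
roof back 22.03 228.9
lockplate t 21.02 77.6
lockplate b 20.96 77.0
boltplate 22.01 92.7
gate face 21.19 201.9
tops lock 22.82 30.7
tops bolt 22.17 34.3
lock_thumb [ 0.6177 -0.2951  0.154 ]
lock_lug [ 0.6296 -0.3235  0.154 ]
bolt_thumb [ 0.5196 -0.2936  0.154 ]
bolt_lug [ 0.5514 -0.2806  0.154 ]
hinge [ 0.6579 -0.2155  0.125 ]
bar top [ 0.4742 -0.2524  0.168 ]
```

```bash
python3 -c "
from h import *
plan([.6266,-.3176,.175],.375,4,70)"
```

```text
4 rows; end [ 0.6266 -0.3177  0.1752] max shift mm 26.8 turn deg 0.36
[[70.0, 0.027, 0.028, 0.054, 0.0, 0.0, -0.004], [70.0, 0.027, 0.029, 0.054, 0.0, 0.0, -0.004], [70.0, 0.027, 0.029, 0.054, 0.0, 0.0, -0.004], [70.0, 0.027, 0.029, 0.053, 0.0, 0.0, -0.004]]
```

Emit:
play_rows([
  [70,0.027,0.028,0.054,0,0,-0.004],
  [70,0.027,0.029,0.054,0,0,-0.004],
  [70,0.027,0.029,0.054,0,0,-0.004],
  [70,0.027,0.029,0.053,0,0,-0.004],
  [70,0,0,0,0,0,0],
  [70,0,0,0,0,0,0],
])

```text
clock: 12.65
tcp_pos: [0.6263, -0.318, 0.1745]
tool_rot: [0.982, 0.186, -0.0, -0.0]
wrist_force: [-0.6, -0.2, 0.4]
finger_gap: 0.822
finger_force: 0.0
```

```bash
python3 b.py v3 lock_thumb lock_lug
python3 - <<'E'
from h import *
import pickle
np.set_printoptions(precision=4,suppress=True)
p=pickle.load(open('v3.pkl','rb'));s=robot.state();t=np.array(s['tcp_pos']);Rm=R.from_quat(s['tool_rot']).as_matrix()
print('yaw',np.degrees(np.arctan2(Rm[1,0],Rm[0,0])))
for k in('lock_thumb','lock_lug'):
    for q in p['det'][k][:2]:
        X=atz(p,q['xy'],.154)-.0019*Rm[:,1]; print(k,X,'tool frame mm',Rm.T@(X-t)*1000)
E
```

```text
12.7 [ 0.6266 -0.3182  0.1757] [0.9825 0.1862 0.0004 0.0004]
lock_thumb [([215.4, 239.9], 0.79)]
lock_lug []
yaw 21.463679597510467
lock_thumb [ 0.6178 -0.2946  0.154 ] tool frame mm [  0.4068 -25.4019  22.5223]
```

View pics/v3.png

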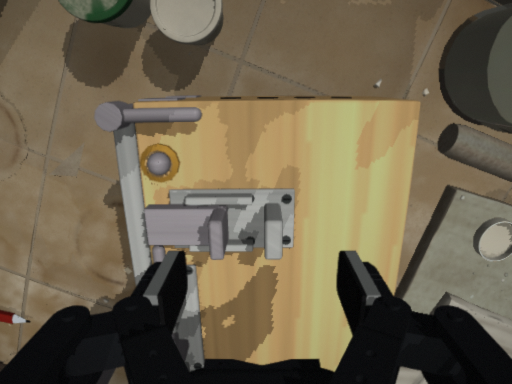

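The view confirms the thumb plate at (217,233) and the lug at (273,232), at tool y ≈ −25 and +8 mm as wanted. I'll go down and squeeze.

Emit:
play_rows([
  [70,0,0,0.04,0,0,0],
  [70,0,0,0.035,0,0,0],
  [70,0,0,0.013,0,0,0],
  [70,0,0,0,0,0,0],
])

```text
clock: 13.2
tcp_pos: [0.6261, -0.318, 0.1385]
tool_rot: [0.983, 0.186, -0.001, -0.001]
wrist_force: [0.2, 0.5, 0.2]
finger_gap: 0.818
finger_force: 0.0
```

Emit:
play_rows([
  [36,0,0,0,0,0,0],
  [26,0,0,0,0,0,0],
  [22,0,0,0,0,0,0],
  [22,0,0,0,0,0,0],
  [22,0,0,0,0,0,0],
  [22,0,0,0,0,0,0],
])

```text
clock: 13.8
tcp_pos: [0.6266, -0.3168, 0.1406]
tool_rot: [0.982, 0.187, 0.0, -0.001]
wrist_force: [-3.5, 7.2, 6.7]
finger_gap: 0.273
finger_force: 53.5
```

The catch closed down to about 25 mm, so it is fully back. I'll let go, lift, and turn for the bolt.

```bash
python3 -c "
from h import *
s=robot.state();p=np.array(s['tcp_pos']);p[2]=.205
plan([.5425,-.284,.178],.375+np.pi/2,12,74,start=(p,s['tool_rot']))"
```

```text
12 rows; end [ 0.5426 -0.2839  0.1779] max shift mm 8.1 turn deg 7.56
[[74.0, -0.014, -0.013, 0.006, 0.0, 0.0, -0.083], [74.0, -0.012, -0.014, 0.005, 0.0, 0.0, -0.084], [74.0, -0.01, -0.016, 0.006, 0.0, 0.0, -0.083], [74.0, -0.008, -0.017, 0.006, 0.0, 0.0, -0.083], [74.0, -0.005, -0.018, 0.005, 0.0, -0.001, -0.084], [74.0, -0.003, -0.019, 0.006, 0.0, 0.0, -0.083], [74.0, -0.001, -0.019, 0.005, 0.0, 0.0, -0.083], [74.0, 0.002, -0.018, 0.006, 0.0, 0.0, -0.084], [74.0, 0.004, -0.019, 0.006, 0.0, 0.0, -0.083], [74.0, 0.006, -0.017, 0.005, 0.0, 0.0, -0.083], [74.0, 0.009, -0.017, 0.006, 0.0, 0.0, -0.083], [74.0, 0.011, -0.015, 0.006, 0.0, -0.001, -0.084]]
```

Emit:
play_rows([
  [40,0,0,0,0,0,0],
  [58,0,0,0,0,0,0],
  [66,0,0,0,0,0,0],
  [66,0,0,-0.05,0,0,0],
  [66,0,0,-0.1,0,0,0],
  [66,0,0,-0.012,0,0,0],
  [66,0,0,0,0,0,0],
])

```text
clock: 14.5
tcp_pos: [0.6273, -0.3191, 0.2061]
tool_rot: [0.983, 0.186, 0.002, 0.002]
wrist_force: [0.2, 0.6, -0.3]
finger_gap: 0.765
finger_force: 0.0
```

Emit:
play_rows([
  [74,-0.014,-0.013,0.006,0,0,-0.083],
  [74,-0.012,-0.014,0.005,0,0,-0.084],
  [74,-0.01,-0.016,0.006,0,0,-0.083],
  [74,-0.008,-0.017,0.006,0,0,-0.083],
  [74,-0.005,-0.018,0.005,0,0,-0.084],
  [74,-0.003,-0.019,0.006,0,0,-0.083],
])

```text
clock: 15.1
tcp_pos: [0.5836, -0.3014, 0.1886]
tool_rot: [0.835, 0.55, -0.001, -0.001]
wrist_force: [-0.0, -0.7, 0.4]
finger_gap: 0.865
finger_force: 0.0
```

Emit:
play_rows([
  [74,-0.001,-0.019,0.005,0,0,-0.083],
  [74,0.002,-0.018,0.006,0,0,-0.084],
  [74,0.004,-0.019,0.006,0,0,-0.083],
  [74,0.006,-0.017,0.005,0,0,-0.083],
  [74,0.009,-0.017,0.006,0,0,-0.083],
  [74,0.011,-0.015,0.006,0,0,-0.084],
  [74,0,0,0,0,0,0],
  [74,0,0,0,0,0,0],
])

```text
clock: 15.9
tcp_pos: [0.5424, -0.2853, 0.1761]
tool_rot: [0.565, 0.825, -0.0, -0.001]
wrist_force: [0.7, 0.6, 0.7]
finger_gap: 0.864
finger_force: 0.0
```

```bash
python3 b.py v4 bolt_thumb bolt_lug lock_thumb lock_lug gate_pull
cat > tf.py <<'E'
from h import *
import pickle,sys
np.set_printoptions(precision=4,suppress=True)
p=pickle.load(open(sys.argv[1]+'.pkl','rb'));s=robot.state();t=np.array(s['tcp_pos']);Rm=R.from_quat(s['tool_rot']).as_matrix()
print('tcp',t,'yaw',np.degrees(np.arctan2(Rm[1,0],Rm[0,0])))
for k in p['det']:
    for q in p['det'][k][:2]:
        X=atz(p,q['xy'],.043 if k=='gate_pull' else .154)-.0019*Rm[:,1]; print(k,round(q['score'],2),X,'tool frame mm',Rm.T@(X-t)*1000)
E
python3 tf.py v4
```

```text
15.95 [ 0.5427 -0.2855  0.1764] [ 0.5644  0.8255 -0.     -0.0003]
bolt_thumb [([210.7, 238.3], 0.91)]
bolt_lug [([277.7, 240.0], 0.68)]
lock_thumb [([210.5, 238.2], 0.64)]
lock_lug [([368.8, 335.6], 0.78)]
gate_pull [([200.6, 118.1], 0.58)]
tcp [ 0.5428 -0.2855  0.1768] yaw 111.4182563808082
bolt_thumb 0.91 [ 0.5151 -0.2975  0.154 ] tool frame mm [ -1.096  -30.2383  22.8295]
bolt_lug 0.68 [ 0.5496 -0.2852  0.154 ] tool frame mm [-2.2451  6.4583 22.8298]
lock_thumb 0.64 [ 0.5149 -0.2975  0.154 ] tool frame mm [ -1.0355 -30.3449  22.8295]
lock_lug 0.78 [ 0.6278 -0.3261  0.154 ] tool frame mm [-68.8636  64.2278  22.8386]
gate_pull 0.58 [ 0.4748 -0.2543  0.043 ] tool frame mm [ 53.8305 -51.9854 133.8223]
```

Emit:
play_rows([
  [74,-0.003,-0.004,0.03,0,0,0],
  [74,0,0,0.04,0,0,0],
  [74,0,0,0.02,0,0,0],
  [74,0,0,0,0,0,0],
])

```text
clock: 16.6
tcp_pos: [0.5407, -0.2866, 0.139]
tool_rot: [0.563, 0.826, -0.0, -0.002]
wrist_force: [-0.1, 0.2, 0.3]
finger_gap: 0.866
finger_force: 0.0
```

Emit:
play_rows([
  [50,0,0,0,0,0,0],
  [36,0,0,0,0,0,0],
  [26,0,0,0,0,0,0],
  [22,0,0,0,0,0,0],
  [22,0,0,0,0,0,0],
  [22,0,0,0,0,0,0],
])

```text
clock: 17.2
tcp_pos: [0.5431, -0.287, 0.1424]
tool_rot: [0.563, 0.826, 0.001, 0.002]
wrist_force: [2.0, 2.3, 5.7]
finger_gap: 0.273
finger_force: 57.3
```

Bolt reads the same closed gap, so it is fully drawn. I'll release it and go to the bar.

Emit:
play_rows([
  [36,0,0,0,0,0,0],
  [50,0,0,0,0,0,0],
  [60,0,0,0,0,0,0],
  [60,0,0,-0.05,0,0,0],
  [60,0,0,-0.1,0,0,0],
  [60,0,0,0,0,0,0],
])

```text
clock: 17.8
tcp_pos: [0.5438, -0.2885, 0.2063]
tool_rot: [0.563, 0.826, -0.0, 0.005]
wrist_force: [0.7, 0.2, 1.2]
finger_gap: 0.704
finger_force: 0.0
```

```bash
python3 b.py v5 gate_pull bolt_thumb lock_thumb lock_lug; python3 tf.py v5; python3 -c "
from h import *
plan([.4742,-.253,.205],.375+np.pi/2,3,56)"
```

```text
17.85 [ 0.5428 -0.2879  0.2037] [ 0.5631  0.8264 -0.      0.003 ]
gate_pull [([207.0, 112.3], 0.62)]
bolt_thumb [([242.9, 213.3], 0.82)]
lock_thumb [([356.2, 279.8], 0.56)]
lock_lug [([202.5, 109.5], 0.18)]
tcp [ 0.541  -0.2867  0.1996] yaw 111.46400029919715
gate_pull 0.62 [ 0.4772 -0.2561  0.043 ] tool frame mm [ 51.487  -48.008  156.7204]
bolt_thumb 0.82 [ 0.5308 -0.2925  0.154 ] tool frame mm [ -1.7439 -11.558   45.5617]
lock_thumb 0.56 [ 0.6203 -0.3105  0.154 ] tool frame mm [-51.3098  65.1026  45.3558]
lock_lug 0.18 [ 0.487  -0.2411  0.154 ] tool frame mm [ 62.1178 -33.5003  45.7218]
3 rows; end [ 0.4741 -0.2532  0.2049] max shift mm 25.0 turn deg 0.13
[[56.0, 0.046, -0.042, -0.004, 0.0, 0.0, 0.0], [56.0, 0.047, -0.041, -0.005, -0.001, -0.001, 0.0], [56.0, 0.046, -0.042, -0.004, 0.0, 0.0, 0.0]]
```

Both plates show drawn: the bolt thumb moved about 17 mm and the lock thumb about 16 mm. Now to the bar.

Emit:
play_rows([
  [56,0.046,-0.04,-0.004,0,0,0],
  [56,0.046,-0.041,-0.005,0,0,0],
  [56,0.046,-0.041,-0.004,0,0,0],
  [56,0,0,0,0,0,0],
  [56,0,0,0,0,0,0],
])

```text
clock: 18.55
tcp_pos: [0.4759, -0.2535, 0.2057]
tool_rot: [0.563, 0.826, 0.0, -0.0]
wrist_force: [0.2, -0.7, -0.4]
finger_gap: 0.656
finger_force: 0.0
```

```bash
python3 b.py v6 gate_pull gate_hinge
python3 - <<'E'
from h import *
import pickle
np.set_printoptions(precision=4,suppress=True)
p=pickle.load(open('v6.pkl','rb'));s=robot.state();t=np.array(s['tcp_pos']);Rm=R.from_quat(s['tool_rot']).as_matrix();print(t)
# where the bar's top (z=.168) should project if at guess, and grey bar segment around it
g=np.array([.475,-.2535,.168])
q=proj(p,g+.0019*Rm[:,1]);print('bar top expected px',q)
c=p['image'][int(q[1])-30:int(q[1])+40:10, int(q[0])-40:int(q[0])+41:5].astype(int)
for r in c: print(' '.join(f"{v.sum()//3:3d}{'g' if v.max()-v.min()<22 else ' '}" for v in r))
for k,z in(('gate_pull',.043),('gate_hinge',.12)):
    for d in p['det'][k][:1]: X=atz(p,d['xy'],z)-.0019*Rm[:,1];print(k,X)
E
```

```text
18.6 [ 0.4763 -0.2538  0.2057] [ 0.5631  0.8264 -0.     -0.0001]
gate_pull [([260.8, 172.1], 0.95)]
gate_hinge [([491.3, 239.4], 0.96)]
[ 0.4765 -0.2539  0.2056]
bar top expected px [263.6969 224.1566]
 94   91   88   87   94  113g  70g  66g  59g  68g 110g 104  107  102   87   89  100 
 77g  77g  74g 110g 119g  80g  70g  65g  59g  67g 110g 117g 127g 125g 125g 120g 105g
 78g  77g  59g 104g 105g  73g 175g 180g 176g 123g 105g 105g 105g 105g 105g 105g 106g
 77g  75g  80g 100g 100g 170g 181g 179g 179g 180g 102g 101g 101g 101g 101g 101g 103g
 93g  92g  90g 104g 106g 108g 108g 134g 114g 111g 112g 112g 100g 102g 103g 102g  88g
138g  64g  65g 165g 179g 144g 184g 208g 207g 207g 209g 208g 139g 138g 138g 113g 115g
153  182g 182g 117  121   92g 112g 116g 134g 118g 122g 142g 123g 120g 105g  98g  99g
gate_pull [ 0.4733 -0.2543  0.043 ]
gate_hinge [ 0.6563 -0.2199  0.12  ]
```

Emit:
play_rows([
  [56,0.005,-0.007,0.03,0,0,0],
  [56,0,0,0.05,0,0,0],
  [56,0,0,0.05,0,0,0],
  [56,0,0,0.039,0,0,0],
  [56,0,0,0,0,0,0],
])

```text
clock: 19.2
tcp_pos: [0.4719, -0.2522, 0.136]
tool_rot: [0.563, 0.826, 0.0, -0.002]
wrist_force: [-0.2, 0.5, -0.0]
finger_gap: 0.657
finger_force: 0.0
```

Emit:
play_rows([
  [36,0,0,0,0,0,0],
  [22,0,0,0,0,0,0],
  [10,0,0,0,0,0,0],
  [10,0,0,0,0,0,0],
  [10,0,0,0,0,0,0],
  [10,0,0,0,0,0,0],
])

```text
clock: 19.8
tcp_pos: [0.4738, -0.253, 0.1396]
tool_rot: [0.563, 0.826, 0.0, 0.002]
wrist_force: [5.4, 2.0, 5.9]
finger_gap: 0.169
finger_force: 59.0
```

```bash
cat > arc.py <<'E'
from h import *
import sys
np.set_printoptions(precision=4,suppress=True)
hx,hy,th,n=map(float,sys.argv[1:5]); H=np.array([hx,hy]); n=int(n)
s=robot.state();t=np.array(s['tcp_pos']);Rm=R.from_quat(s['tool_rot']).as_matrix()
v0=np.array([.4742,-.2528])-H; v=t[:2]-H; r=np.linalg.norm(v0)
a0=np.arctan2(v0[1],v0[0]); cur=(a0-np.arctan2(v[1],v[0]))%(2*np.pi); cur=cur-2*np.pi if cur>np.pi else cur
F=np.array(s['wrist_force']); print('theta',cur,'radius',np.linalg.norm(v),'of',r,'F radial',F[:2]@v/np.linalg.norm(v),'tang(opening)',F[:2]@np.array([v[1],-v[0]])/np.linalg.norm(v))
q=t.copy();out=[]
for i in range(1,n+1):
    a=a0-(cur+(th-cur)*i/n); w=np.array([*(H+r*np.array([np.cos(a),np.sin(a)])),t[2]])
    d=np.round(Rm.T@(w-q)/.4,3)+0.; out.append([10]+d[:2].tolist()+[0,0,0,0]); q=q+Rm[:,:2]@d[:2]*.4
print(out,q)
E
python3 arc.py .657 -.2178 .6 6
```

```text
theta -0.0008623712495925417 radius 0.18655184408812792 of 0.18612049860238397 F radial -5.716238884930143 tang(opening) 0.9328679933595063
[[10, 0.045, 0.012, 0, 0, 0, 0], [10, 0.044, 0.015, 0, 0, 0, 0], [10, 0.042, 0.02, 0, 0, 0, 0], [10, 0.04, 0.024, 0, 0, 0, 0], [10, 0.038, 0.027, 0, 0, 0, 0], [10, 0.034, 0.031, 0, 0, 0, 0]] [ 0.4863 -0.1437  0.1395]
```

Emit:
play_rows([
  [10,0.045,0.012,0,0,0,0],
  [10,0.044,0.015,0,0,0,0],
  [10,0.042,0.02,0,0,0,0],
  [10,0.04,0.024,0,0,0,0],
  [10,0.038,0.027,0,0,0,0],
  [10,0.034,0.031,0,0,0,0],
  [10,0,0,0,0,0,0],
])

```text
clock: 20.5
tcp_pos: [0.4868, -0.143, 0.1396]
tool_rot: [0.562, 0.827, -0.0, 0.002]
wrist_force: [2.3, -2.8, 5.2]
finger_gap: 0.164
finger_force: 59.2
```

```bash
python3 arc.py .657 -.2178 1.25 7
```

```text
theta 0.6032639111307558 radius 0.18590996958549771 of 0.18612049860238397 F radial -3.2716776308813342 tang(opening) -1.6297211600977624
[[10, 0.029, 0.032, 0, 0, 0, 0], [10, 0.026, 0.034, 0, 0, 0, 0], [10, 0.022, 0.037, 0, 0, 0, 0], [10, 0.019, 0.038, 0, 0, 0, 0], [10, 0.016, 0.04, 0, 0, 0, 0], [10, 0.011, 0.042, 0, 0, 0, 0], [10, 0.008, 0.042, 0, 0, 0, 0]] [ 0.5661 -0.0553  0.1396]
```

The gate follows with low forces and the expected radius. Now over the check.

Emit:
play_rows([
  [10,0.029,0.032,0,0,0,0],
  [10,0.026,0.034,0,0,0,0],
  [10,0.022,0.037,0,0,0,0],
  [10,0.019,0.038,0,0,0,0],
  [10,0.016,0.04,0,0,0,0],
  [10,0.011,0.042,0,0,0,0],
  [10,0.008,0.042,0,0,0,0],
  [10,0,0,0,0,0,0],
])

```text
clock: 21.3
tcp_pos: [0.5661, -0.0559, 0.1395]
tool_rot: [0.563, 0.827, -0.0, 0.001]
wrist_force: [-0.9, -1.1, 9.5]
finger_gap: 0.17
finger_force: 59.8
```

```bash
python3 arc.py .657 -.2178 1.44 3
```

```text
theta 1.2482021222798272 radius 0.1856372259617952 of 0.18612049860238397 F radial -0.5557381156218711 tang(opening) -1.3223675106954782
[[10, 0.004, 0.029, 0, 0, 0, 0], [10, 0.001, 0.03, 0, 0, 0, 0], [10, 0.0, 0.03, 0, 0, 0, 0]] [ 0.5985 -0.041   0.1395]
```

Emit:
play_rows([
  [10,0.004,0.029,0,0,0,0],
  [10,0.001,0.03,0,0,0,0],
  [10,0,0.03,0,0,0,0],
  [10,0,0,0,0,0,0],
  [10,0,0,0,0,0,0],
  [10,0,0,0,0,0,0],
  [10,0,0,0,0,0,0],
])

```text
clock: 22.0
tcp_pos: [0.597, -0.0422, 0.1396]
tool_rot: [0.563, 0.826, -0.001, 0.001]
wrist_force: [-0.1, -2.0, 7.2]
finger_gap: 0.168
finger_force: 59.6
```

```bash
python3 arc.py .657 -.2178 1.44 1
python3 - <<'E'
from h import *
import pickle
np.set_printoptions(precision=4,suppress=True)
from seg import outline
T=snap('top','t9'); p=snap('wrist','v9'); S=snap('scene','s9')
for t in ('gate_pull','loose_tile','empty_pocket','tile_tray'):
    for n,P in(('top',T),('scene',S)):
        r=robot.pinpoint(P,t); print(t,n,[(np.round(q['xy'],1).tolist(),round(q['score'],2)) for q in r[:2]], atz(P,r[0]['xy'],.043 if t=='gate_pull' else .006) if r else '')
a=cv2.imread('pics/top0.png')[160:240,195:245].astype(int); b=T['image'][160:240,195:245,::-1].astype(int)
print('tray-region change rows above/below', np.abs(a-b).mean((1,2)).round(0)[::8])
E
```

```text
theta 1.430531510029942 radius 0.18560148331860457 of 0.18612049860238397 F radial -1.87076283028701 tang(opening) -0.75660277004845
[[10, 0.001, 0.004, 0, 0, 0, 0]] [ 0.5983 -0.0412  0.1396]
gate_pull top [] 
gate_pull scene [([207.9, 216.4], 0.75)] [ 0.6085 -0.0442  0.043 ]
loose_tile top [] 
loose_tile scene [([247.8, 263.2], 0.8)] [0.4579 0.0085 0.006 ]
empty_pocket top [] 
empty_pocket scene [([251.7, 263.1], 0.9)] [0.4508 0.0035 0.006 ]
tile_tray top [] 
tile_tray scene [([240.6, 262.3], 0.69)] [0.473  0.0148 0.006 ]
tray-region change rows above/below [33. 14. 15. 18. 17. 15. 12. 15. 11. 13.]
```

Run:
```python
from seg import *
p=pickle.load(open('w6.pkl','rb')); hsv=cv2.cvtColor(p['image'],cv2.COLOR_RGB2HSV)
print('tile at z=.014',outline(p,(hsv[...,2]>190)&(hsv[...,1]<70),(261,200),.014))
for t in(40,50): print('tray at z=.006 ',outline(p,(hsv[...,2]<150)&((hsv[...,1]<t)|((hsv[...,0]>80)&(hsv[...,0]<130))),(233,190),.006))
import cv2 as c
d=np.abs(cv2.imread('pics/scene0.png')[235:285,205:280].astype(int)-cv2.imread('pics/s9.png')[235:285,205:280]).sum(2)>60 if False else 0
```

```text
tile at z=.014 [455.31  -1.61  60.58  39.74  -0.91]
tray at z=.006  [492.23  -1.35 166.77  61.21  -0.64]
tray at z=.006  [492.15  -1.42 166.76  61.94  -0.8 ]
```

Tile sits 37 ± 1 mm from the tray centre, parallel within 0.3°. The gate is at about 1.43 rad with the bar gripped. I'm handing in.

```bash
python3 -c "
from bench import robot
print(robot.hand_in())"
```

```text
the job is handed in; nothing more can be done
None
```

I handed the job in at about 22 s, and the hand-in gave no verdict: the tile is seated flat and square in the empty pocket, the lock catch and bolt are both drawn, and the gripper is holding the gate open by its bar at about 1.43 rad (82°).

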